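# Set equal gaps on the rail with the hook-over gauge

### The job

Space the two aluminium sliders on the rail equally with the blue-handled gauge: hook it over the slider nearest the red stop, draw it along until its leading leg bears on the stop, and keep it pressed there for half a second, gently, with some 6 N more than it takes to slide the slider (never over 15 N on the stop); then step it over the other slider and draw that up the same way until the leading leg bears on the first slider, holding some 4 N more than the sliding takes for half a second, without shifting the first slider. Finally stand the gauge upright again on the orange block to the right of the vice, leaving both gaps as the gauge set them and the glue tin and the yellow bin undisturbed.

Things in the scene. Friction and masses are not known exactly. Their poses are not given: they have to be found in the camera images.
- gauge: Loose spacing gauge, 0.2 to 0.33 kg: upside-down U of steel, blue grip on top; origin at the centre of its underside, between the legs. Two equal legs at y = -30 to -20 and +20 to +30 mm, 34 mm wide in x, z 0 to 36 mm; slot between them 40 mm in y, 36 mm deep, open at both x sides. Bridge z 36 to 46 mm. Starts with y within 0.35 rad of world y.
- rail: Dark steel rail fixed to the bench, 62 mm in x, 200 mm in y, origin at the centre of its underside. Its +y axis is the direction in which the sliders run away from the red stop at its -y end. Bed 8 mm high, raised guide to 12.5 mm; at the +y end a low red cap, top 15 mm.
- stop: Rigid red end stop on the rail, 44 mm in x, 20 mm in y, top 50 mm above the bench. Origin on the rail's middle line, at bench height, in the plane of the stop's inner face (the stop itself lies at y -20 to 0 mm); axes as the rail's. With the leading leg (10 mm) on it and the trailing leg drawn against the far side of a slider (slot 40 mm, slider 20 mm), the gap is 10 + 20 = 30 mm.
- slider_1: Aluminium slider nearest the stop, 40 mm in x, 20 mm in y, top 50 mm above the bench (a brass thumb screw sticks out 12 mm at its -x side, below 33 mm above the bench). Origin at the centre of its underside, 13 mm above the bench; axes as the rail's. Slides only along the rail's y, friction about 8 N, stays where left. Its gap (starts 38 to 52 mm) is its y in the stop's frame minus 10 mm.
- slider_2: The second, identical slider, farther from the stop, friction about 6 N. Its gap to slider_1 (starts 40 to 72 mm) is the y distance of the two origins minus 20 mm. The gap the gauge sets here is again 30 mm.
- gauge_top (a point): Point on the gauge's own middle line, 84 mm above its underside, level with the top of the solid blue grip: 30 mm in y, 34 mm in x, 46 to 84 mm above the underside; pinch it across y. The grip is clamped firmly but off centre, up to 6 mm either way in y, by an amount that no reading gives: where the legs are in the hand must be felt. A held gauge may turn out 6 mm off.
- orange_block: Orange painted wooden block fixed on the bench near its front, between the vice and the drawer cabinet (not the one under a tub at the back), 125 mm in its x, 165 mm in its y, 22 mm high; origin at the centre of its underside. The gauge starts and must end standing on it.
- glue_tin: White tin, 67 mm across, 59 mm high, loose behind the work; origin at the centre of its underside. Leave alone.
- bin_yellow: Yellow open parts bin, 68x91x42 mm, loose, behind the work; origin at the centre of its underside. Leave alone.
Not all that is in view belongs to the job. Leave any green or purple look-alike of the gauge alone.

How it is judged (in metres and radians):
On the way, in this order (a step that is already met when the one before it is completed fails the run):
1. the gauge draws slider_1 up: one leg pressed on the stop with more than 2 N, the other bearing on slider_1, the gap 30 mm within 1.5 mm (contact force between gauge and stop above 2 N and contact force between gauge and slider_1 above 1 N and y of slider_1 in the frame of stop between 0.0385 and 0.0415 m), for 0.2 s.
2. the gauge draws slider_2 up: one leg pressed on slider_1 with more than 1.5 N, the other bearing on slider_2, both gaps 30 mm within 1.5 mm (contact force between gauge and slider_1 above 1.5 N and contact force between gauge and slider_2 above 1 N and y of slider_1 in the frame of stop between 0.0385 and 0.0415 m and y of slider_2 in the frame of slider_1 between 0.0485 and 0.0515 m), for 0.2 s.
At the end, for the whole second after the job is handed in: The gap from the stop to slider_1 and the gap from slider_1 to slider_2 are both 30 mm within 1.5 mm, and the gauge stands upright (within 0.1 rad), released and at rest, on the orange block (y of slider_1 in the frame of stop between 0.0385 and 0.0415 m and y of slider_2 in the frame of slider_1 between 0.0485 and 0.0515 m and height (world z) of gauge between 0.019 and 0.026 m and angle between gauge's own z axis and vertical below 0.1 rad and contact force between gauge and orange_block above 1 N and linear speed of gauge below 0.02 m/s); the robot touches nothing.
It fails at once if the gauge pressed on the stop with more than 15 N (contact force between gauge and stop above 15 N).
It fails at once if the glue tin or the yellow bin moved by more than 15 mm (distance of any of glue_tin, bin_yellow from where it was at the start of the episode above 0.015 m).
It fails at once if the gauge tipped by more than 0.5 rad (angle between gauge's own z axis and vertical above 0.5 rad).
It also fails if it takes over 72 s, if anything falls off the work surface, if the arm or the gripper's body presses on something with over 40 N, if the wrist force passes 120 N, or if a joint passes its speed limit or range.

### The arm

A 6-joint arm with a two-finger parallel gripper is mounted at the origin on a cart in front of the work surface, level with it; the furniture and walls round the work are solid. World frame = base frame: x ahead of the robot, y to its left, z up, the work surface at z = 0. Lengths are in mm, angles in rad, forces in N, time in s.
With the tool pointing down it reaches from about 300 to 750 mm from the base axis. Payload 8.5 kg.
Tool frame: the origin (TCP) lies at the very end of the fingers, on their centre line; the grasp point (between the pads) lies 19 mm behind it; z points along the fingers, y is the line along which they close (so a half turn about z gives the same grasp; the last joint's range is limited). The gripper opens to 88 mm and grips with 3 to 60 N. Pads are 18 mm wide; open, the fingers measure 123 mm over their backs; the gripper's body (75 mm by 187 mm) begins 45 mm behind the grasp point.
Start: joints at [0.955, 0.381, 1.297, -0, 1.464, -0.215], TCP at [214.575, 506.397, 238.748] pointing down, gripper open.
Joint ranges: [-3.11, 3.11], [-0.89, 2.33], [0.22, 2.48], [-1.42, 4.56], [0.17, 2.85], [-2.88, 2.88]. Speed limits (rad/s): [2.39, 2.39, 3.14, 3.14, 3.14, 3.14].

### API

Orientations are given as a unit quaternion [w, x, y, z].
In Python, from rig import manip gives the robot as it stands. The module is installed in compiled form; this text tells all that it offers.
- The arm moves only by the tool apply_moves, never from a script. Its arguments are lists of equal length, an entry for each row: "delta_pos": the shift along the tool's x, y, z in cm, a list of three; "turn": the turn about the tool's z in degrees. A call has 1 to 12 rows; each row is the pose to reach, as a shift and turn from the pose commanded when the call began, along the tool's axes at that moment; what a row does not reach only later rows make up. A row lasts 1/8 s, in which the tool goes at most 62.5 mm and 10.7 degrees, less where a joint would pass 70% of its speed; a pose out of reach is approached as far as the arm can. A call with a gripper value outside its range is refused whole. "hand" is the opening in per cent of the stroke, from 0 (shut) to 100 (fully open), set as the call begins (left out, the last holds). The fingers move at their own pace and stop on an object; "grip_force" is the grip in N (left out, the last holds). Time passes only in rows, so rows that repeat a pose let the fingers close. It gives the time, the measured TCP pose, the force, the opening and the grip force at its end, in the units of the state.
- manip.state(): the state, without advancing time (a new reading comes with each control period).
- manip.grab_frame(name): name is "side" or "top" or "wrist"; returns a dict with "pixels" (384x512x3 uint8, red, green, blue), "intrinsics" (3x3 intrinsics, pixels), "R" (3x3) and "t" (3): a world point X has camera coordinates R X + t; the wrist camera has in their place "mount" (4x4, takes a point from camera to tool coordinates, whose origin is the TCP and whose axes are the flange's). Camera axes: x right, y down, z forward; pixel columns grow to the right and rows downward; lengths in mm; the calibration is good to about 2 mm. A picture is of the moment at which its call begins: read the wrist's pose just before it. There is no depth.
- manip.job_done(): hands the job in; it is judged then, once.
The state is a dict: "time": time; "qpos": joint angles; "joint_vel": joint speeds; "effort": joint torques, N m; "tool_pos": TCP position; "tcp_rot": TCP orientation; "wrist_force": force on the tool from outside, world axes, zero at the start; "ft_torque": the same for the moment, N m; "opening": finger opening in mm; "grip_force": force on a finger pad.
Only numpy, scipy, OpenCV 4.12 (cv2) and the standard library are available. Lean on these libraries where they do the work, as an engineer would, in place of code of your own. Each camera call takes 0.05 s, during which the arm holds its last target. There are 200 camera calls.

## Working session

There is one attempt and no reset: what is moved stays moved. The work goes in short steps, Python scripts to look and compute and a tool call to move; the robot and the scene stay as the last step left them, time stands still between calls to the robot, and variables do not carry over. Pictures are saved under pics/ and viewed, at most 10 in all, crops included, and the job is handed in when it is done.

Besides the shell and the picture viewer there is one more tool, called after ">>>" as name([rows], argument=value, ...), one row to a line, values as JSON. apply_moves: Moves the arm, as the interface text tells. Its arguments: {"type":"object","properties":{"delta_pos":{"type":"array","items":{"type":"array","items":{"type":"number"}}},"turn":{"type":"array","items":{"type":"number"}},"hand":{"type":"number"},"grip_force":{"type":"number"}},"required":["delta_pos","turn"]}

```bash
mkdir -p pics
python3 - <<'E'
from rig import manip
import cv2,numpy as np,pickle
print(manip.state())
d={}
for n in("side","top"):
    f=manip.grab_frame(n); d[n]=f; cv2.imwrite(f"pics/{n}0.png",cv2.resize(f["pixels"][:,:,::-1],(800,600),interpolation=cv2.INTER_CUBIC)); print(n,f["intrinsics"],f["R"],f["t"])
pickle.dump(d,open("f0.pkl","wb"))
E
```

```text
{'time': 0.0, 'qpos': array([ 9.54702593e-01,  3.81176433e-01,  1.29824364e+00, -1.42116995e-05,
        1.46358847e+00, -2.15292836e-01]), 'joint_vel': array([-0.0014675 , -0.00020794, -0.00125548, -0.00107624, -0.00048819,
       -0.00275813]), 'effort': array([-1.39613639e-03, -4.37932134e+01, -2.24550712e+01,  7.12427823e-02,
        3.52677063e-02, -1.11534523e-04]), 'tool_pos': array([214.42412375, 506.18018159, 238.15404747]), 'tcp_rot': array([-2.79422505e-04,  1.99060982e-01,  9.79986849e-01, -6.50506817e-04]), 'wrist_force': array([ 0.28711408, -0.15651845, -0.57360837]), 'ft_torque': array([ 0.02805559, -0.01519999,  0.02421227]), 'grip_force': 0.0, 'opening': 88.1237848454918}
side [[400.99388119   0.         251.15375741]
 [  0.         400.99388119 195.43423135]
 [  0.           0.           1.        ]] [[ 0.98456045 -0.17398932 -0.01919486]
 [-0.11008854 -0.53021644 -0.84068486]
 [ 0.13609276  0.8298182  -0.54118437]] [-551.61839094  183.77521935  805.4129531 ]
top [[392.53769143   0.         249.54933464]
 [  0.         392.53769143 192.11284857]
 [  0.           0.           1.        ]] [[-0.02630123 -0.99923994 -0.02877137]
 [-0.98360914  0.0310043  -0.17762826]
 [ 0.17838528  0.02362794 -0.98367698]] [ 110.13985825  562.43340094 1020.15885403]
```

View pics/top0.png

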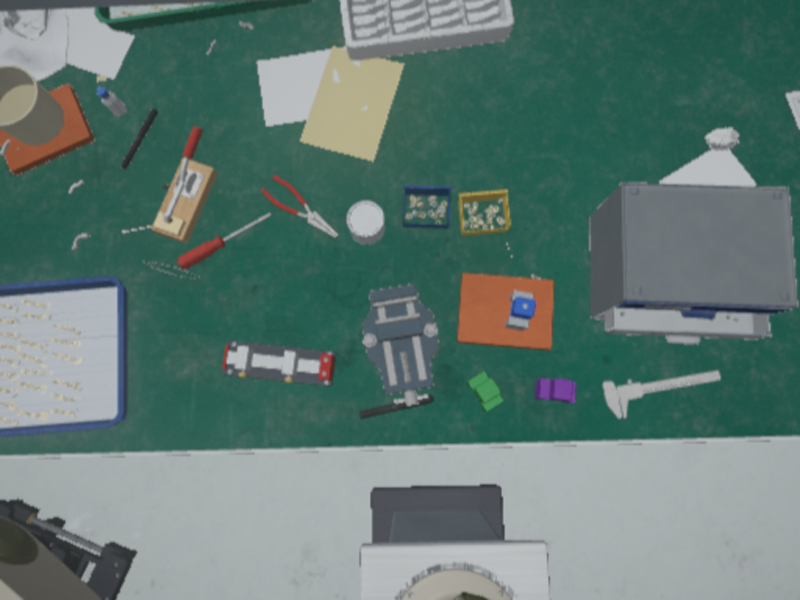

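View pics/side0.png

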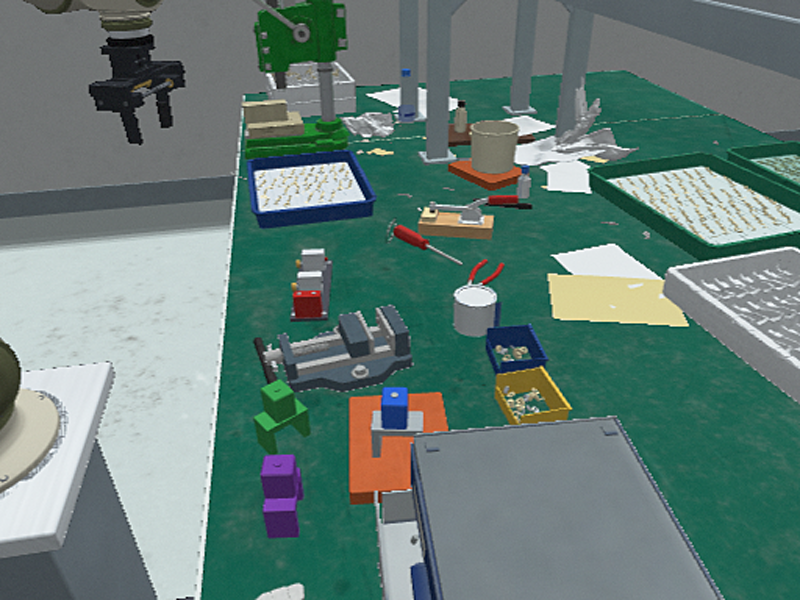

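The top view shows the rail at (225–333, 343–382) with its red stop at the right end. The gauge, blue grip on steel legs, is on the orange block at (521, 308). The look-alikes are green (485, 391) and purple (556, 390); the orange block under the tub at (40, 130) is not the target. I'll confirm with enlarged crops.

Run:
```python
import pickle,cv2,numpy as np
d=pickle.load(open("f0.pkl","rb"))
p=d["top"]["pixels"][:,:,::-1]
a=cv2.resize(p[210:255,136:220],(800,429),interpolation=cv2.INTER_CUBIC)   # scale 9.52
b=p[170:228,288:360]; b=cv2.resize(b,(720,580),interpolation=cv2.INTER_CUBIC) #x10
cv2.imwrite("pics/railc.png",a);cv2.imwrite("pics/gaugec.png",b)
```

```text
(no output)
```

View pics/railc.png

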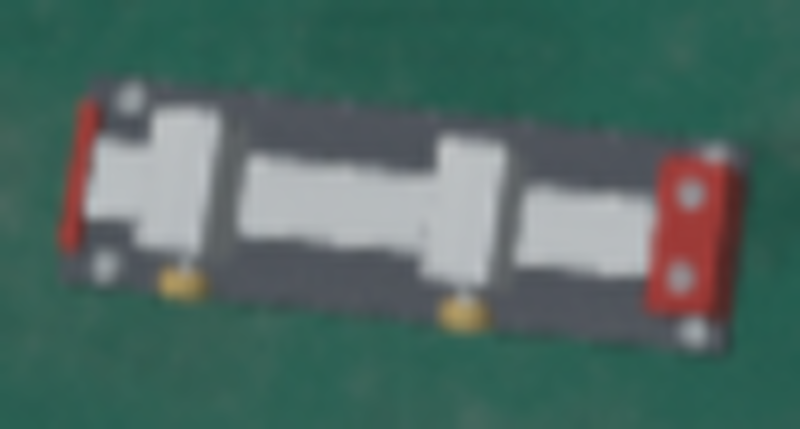

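View pics/gaugec.png

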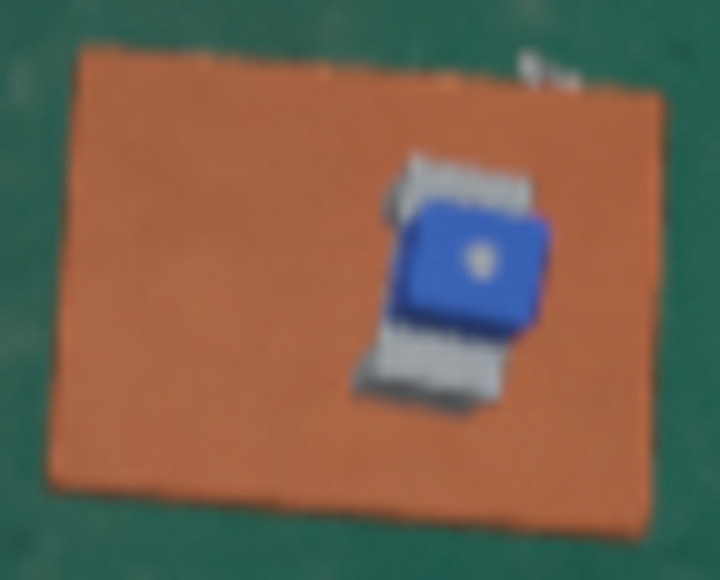

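The crops confirm the steel gauge with the blue grip, centre (478, 262) in its crop. Its long (y) axis runs vertically in the picture, which is along world x and not world y as the text says. It will need about a 90° turn before hooking. In the rail crop the stop is on the right, slider_1 is at (464, 210) and slider_2 at (182, 178).

```bash
cat > h.py <<'E'
import pickle,numpy as np
def ray(f,uv,z):
    K,R,t=f["intrinsics"],np.array(f["R"]),np.array(f["t"])
    d=R.T@np.linalg.solve(K,[uv[0],uv[1],1]); c=-R.T@t
    return c+d*(z-c[2])/d[2]
E
python3 - <<'E'
from h import *
np.set_printoptions(precision=1,suppress=True)
f=pickle.load(open("f0.pkl","rb"))["top"]
def show(n,pts,s,o,z):
    P=np.array([ray(f,((x+.5)/s-.5+o[0],(y+.5)/s-.5+o[1]),z) for x,y in pts])
    print(n,P[:,:2].tolist() and P[:,:2].round(1).tolist(),'mean',P.mean(0)); 
    q=np.roll(P,-1,0)-P; print('  edges',np.linalg.norm(q,axis=1),'ang',np.degrees(np.arctan2(q[:,1],q[:,0])))
g=(288,170);r=(136,210);s=9.524
show('bridge',[(412,155),(530,180),(500,400),(378,375)],10,g,68)
show('griptop',[(425,200),(548,215),(527,327),(405,312)],10,g,106)
show('screw',[(482,260)],10,g,106)
show('block',[(82,45),(664,93),(647,538),(50,487)],10,g,22)
show('stop',[(662,157),(728,163),(713,315),(647,310)],s,r,50)
show('s1',[(440,135),(508,143),(488,287),(420,278)],s,r,50)
show('s2',[(155,105),(222,110),(203,253),(137,245)],s,r,50)
show('rail',[(100,75),(752,142),(733,355),(68,283)],s,r,8)
E
```

```text
bridge [[575.0, -119.5], [567.2, -150.5], [508.2, -138.6], [515.8, -106.8]] mean [ 541.6 -128.8   68. ]
  edges [32.  60.2 32.7 60.5] ang [-104.2  168.6   76.4  -12.1]
griptop [[555.8, -115.2], [550.8, -146.4], [521.9, -139.1], [526.7, -108.3]] mean [ 538.8 -127.3  106. ]
  edges [31.6 29.9 31.2 29.8] ang [-99.  165.8  81.1 -13.4]
screw [[539.6, -128.8]] mean [ 539.6 -128.8  106. ]
  edges [0.] ang [0.]
block [[618.5, -37.2], [599.4, -199.2], [474.7, -185.4], [493.6, -22.5]] mean [ 546.5 -111.    22. ]
  edges [163.1 125.4 164.  125.8] ang [-96.7 173.7  83.4  -6.7]
stop [[476.4, 216.6], [474.1, 197.8], [431.4, 202.5], [433.3, 221.1]] mean [453.8 209.5  50. ]
  edges [18.9 42.9 18.7 43.3] ang [-96.8 173.8  84.1  -6. ]
s1 [[484.5, 279.9], [481.6, 260.5], [441.1, 266.1], [444.1, 285.4]] mean [462.8 273.   50. ]
  edges [19.6 41.  19.6 40.7] ang [-98.3 172.1  81.   -7.8]
s2 [[495.5, 361.8], [493.5, 342.5], [452.9, 347.3], [455.7, 366.2]] mean [474.4 354.5  50. ]
  edges [19.4 40.8 19.1 40. ] ang [-95.9 173.2  81.6  -6.3]
rail [[509.7, 390.1], [484.1, 195.8], [421.9, 202.0], [448.4, 398.3]] mean [466.  296.6   8. ]
  edges [196.   62.5 198.1  61.9] ang [-97.5 174.3  82.3  -7.6]
```

```bash
cat >> h.py <<'E'
from scipy.spatial.transform import Rotation as Ro
def rot(s): 
    q=s["tcp_rot"]; return Ro.from_quat([q[1],q[2],q[3],q[0]]).as_matrix()
def delta(s,xyz,psi):
    R=rot(s); d=R.T@(np.array(xyz)-s["tool_pos"])/10
    yaw=np.degrees(np.arctan2(R[1,1],R[0,1]))
    t=-(psi-yaw); t=(t+180)%360-180
    print("t",round(s["time"],2),"pos",s["tool_pos"].round(2),"yaw",round(yaw,2),"delta cm",d.round(3),"turn",round(t,2),"F",s["wrist_force"].round(2),"q5",s["qpos"][5].round(2))
E
python3 - <<'E'
from h import *; from rig import manip
delta(manip.state(),(539,-128,190),-12.3)
E
```

```text
t 0.1 pos [214.43 506.22 238.19] yaw 67.04 delta cm [-54.63  -45.727   4.861] turn 79.34 F [-0.25  0.36  0.22] q5 -0.22
```

>>> apply_moves([
  [-54.63,-45.73,4.86],
  [-54.63,-45.73,4.86],
  [-54.63,-45.73,4.86],
  [-54.63,-45.73,4.86],
  [-54.63,-45.73,4.86],
  [-54.63,-45.73,4.86],
  [-54.63,-45.73,4.86],
  [-54.63,-45.73,4.86],
  [-54.63,-45.73,4.86],
  [-54.63,-45.73,4.86],
  [-54.63,-45.73,4.86],
  [-54.63,-45.73,4.86],
], turn=[79.3,79.3,79.3,79.3,79.3,79.3,79.3,79.3,79.3,79.3,79.3,79.3], hand=100)

```text
time: 1.6
tool_pos: [539.8, -130.7, 189.2]
tcp_rot: [-0.0, 0.779, 0.627, -0.0]
wrist_force: [0.5, 0.4, 0.0]
opening: 88.4
grip_force: 0.0
```

Run:
```python
from h import *; from rig import manip
delta(manip.state(),(539,-128,190),-12.3)
```

```text
t 1.6 pos [ 539.84 -130.74  189.15] yaw -12.42 delta cm [ 0.25  -0.141 -0.085] turn -0.12 F [0.47 0.38 0.04] q5 -0.23
```

Run:
```python
from h import *; from rig import manip; import cv2
s=manip.state(); f=manip.grab_frame("wrist"); pickle.dump((s,f),open("w1.pkl","wb"))
print(f["intrinsics"],f["mount"])
cv2.imwrite("pics/w1.png",cv2.resize(f["pixels"][:,:,::-1],(800,600),interpolation=cv2.INTER_CUBIC))
```

```text
[[269.91125031   0.         253.87589748]
 [  0.         269.91125031 187.81567208]
 [  0.           0.           1.        ]] [[-3.07555515e-04 -9.56638191e-01 -2.91278692e-01  7.66566591e+01]
 [ 9.99999701e-01 -8.75202102e-05 -7.68440171e-04 -2.60601342e-01]
 [ 7.09626443e-04 -2.91278841e-01  9.56637932e-01 -1.46962624e+02]
 [ 0.00000000e+00  0.00000000e+00  0.00000000e+00  1.00000000e+00]]
```

View pics/w1.png

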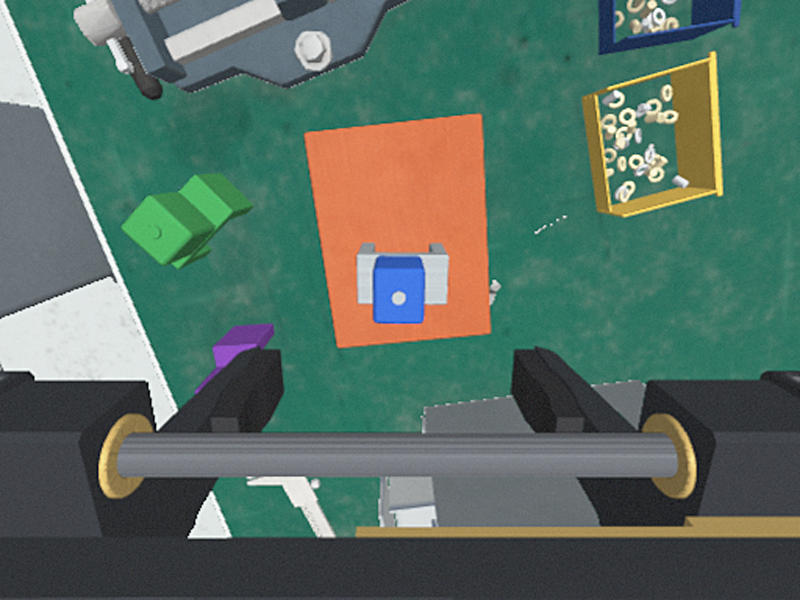

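The wrist view shows the gauge square to the fingers: grip top centre at (399, 298), bridge from (357, 254) to (447, 303).

Run:
```python
from h import *
s,f=pickle.load(open("w1.pkl","rb"))
T=np.eye(4);T[:3,:3]=rot(s);T[:3,3]=s["tool_pos"]
C=T@f["mount"]
F=dict(intrinsics=f["intrinsics"],R=C[:3,:3].T,t=-C[:3,:3].T@C[:3,3])
yax=rot(s)[:2,1]
for n,p,z in[("screw",(399,298),106),("gripL",(373,290),106),("gripR",(424,290),106),("bridgeL",(357.5,280),68),("bridgeR",(447.5,280),68),("brBL",(357,303),68),("brBR",(447,303),68),("brTL",(357,253),68),("brTR",(447,252),68)]:
    X=ray(F,((p[0]+.5)*.64-.5,(p[1]+.5)*.64-.5),z); print(n,X.round(1),"tool xy",(T[:3,:3].T@(X-T[:3,3]))[:2].round(1))
delta(s,(539,-128,80),-12.3)
```

```text
screw [ 541.3 -126.9  106. ] tool xy [4.  0.7]
gripL [ 527.9 -119.1  106. ] tool xy [  8.8 -14.1]
gripR [ 556.2 -125.3  106. ] tool xy [ 8.8 14.9]
bridgeL [ 514.9 -120.7   68. ] tool xy [  4.5 -26.4]
bridgeR [ 572.7 -133.4   68. ] tool xy [ 4.5 32.8]
brBL [ 510.7 -136.    68. ] tool xy [-11.5 -27.2]
brBR [ 569.5 -149.    68. ] tool xy [-11.4  33. ]
brTL [ 518.9 -103.1   68. ] tool xy [ 22.5 -26.3]
brTR [ 575.8 -114.9   68. ] tool xy [23.2 31.8]
t 1.6 pos [ 539.84 -130.74  189.15] yaw -12.42 delta cm [ 0.249 -0.13  10.915] turn -0.12 F [0.47 0.38 0.04] q5 -0.23
```

>>> apply_moves([
  [0.45,0.05,4.0],
  [0.45,0.05,8.0],
  [0.45,0.05,10.5],
  [0.45,0.05,11.5],
  [0.45,0.05,11.5],
  [0.45,0.05,11.5],
], turn=[0,0,0,0,0,0], hand=100)

```text
time: 2.4
tool_pos: [541.1, -123.6, 76.2]
tcp_rot: [0.001, 0.779, 0.628, 0.0]
wrist_force: [-0.8, 0.3, 0.3]
opening: 88.5
grip_force: 0.0
```

>>> apply_moves([
  [0,0,0],
  [0,0,0],
  [0,0,0],
  [0,0,0],
  [0,0,0],
  [0,0,0],
  [0,0,0],
  [0,0,0],
], turn=[0,0,0,0,0,0,0,0], hand=0, grip_force=55)

```text
time: 3.4
tool_pos: [540.7, -123.6, 75.2]
tcp_rot: [0.0, 0.779, 0.628, 0.0]
wrist_force: [-0.2, -0.6, -0.3]
opening: 29.2
grip_force: 55.0
```

Run:
```python
from h import *; from rig import manip
delta(manip.state(),(539,-128,200),82.2)
```

```text
t 3.4 pos [ 540.75 -123.55   75.19] yaw -12.27 delta cm [ -0.472  -0.072 -12.481] turn -94.47 F [-0.21 -0.56 -0.26] q5 -0.22
```

>>> apply_moves([
  [0,0,-3],
  [0,0,-8],
  [0,0,-12.5],
  [0,0,-12.5],
  [0,0,-12.5],
  [0,0,-12.5],
], turn=[0,0,0,0,-5,-10])

```text
time: 4.15
tool_pos: [539.8, -123.2, 198.2]
tcp_rot: [-0.002, 0.72, 0.694, -0.001]
wrist_force: [-0.1, 0.0, -2.5]
opening: 29.7
grip_force: 55.0
```

Run:
```python
from h import *; from rig import manip
delta(manip.state(),(461,270.7,200),82.1)
```

```text
t 4.15 pos [ 539.78 -123.19  198.2 ] yaw -2.11 delta cm [39.073 -9.321 -0.094] turn -84.21 F [-0.11  0.   -2.48] q5 -0.4
```

>>> apply_moves([
  [4.5,-1.1,0],
  [9.0,-2.2,0],
  [13.5,-3.3,0],
  [18,-4.3,0],
  [22.5,-5.4,0],
  [27,-6.5,0],
  [31.5,-7.5,0],
  [36,-8.6,0],
  [39.07,-9.32,0],
  [39.07,-9.32,0],
  [39.07,-9.32,0],
  [39.07,-9.32,0],
], turn=[-9,-18,-27,-36,-45,-54,-63,-72,-80,-84.2,-84.2,-84.2])

```text
time: 5.65
tool_pos: [462.7, 270.1, 199.3]
tcp_rot: [-0.001, 0.071, 0.997, -0.0]
wrist_force: [0.2, 0.5, -2.1]
opening: 29.4
grip_force: 55.0
```

Run:
```python
from h import *; from rig import manip; import cv2
s=manip.state();delta(s,(461,270.7,120),82.1)
f=manip.grab_frame("wrist"); pickle.dump((s,f),open("w2.pkl","wb"))
cv2.imwrite("pics/w2.png",cv2.resize(f["pixels"][:,:,::-1],(800,600),interpolation=cv2.INTER_CUBIC))
```

```text
t 5.65 pos [462.7  270.12 199.28] yaw 81.82 delta cm [0.164 0.039 7.928] turn -0.28 F [ 0.24  0.5  -2.14] q5 -1.12
```

View pics/w2.png

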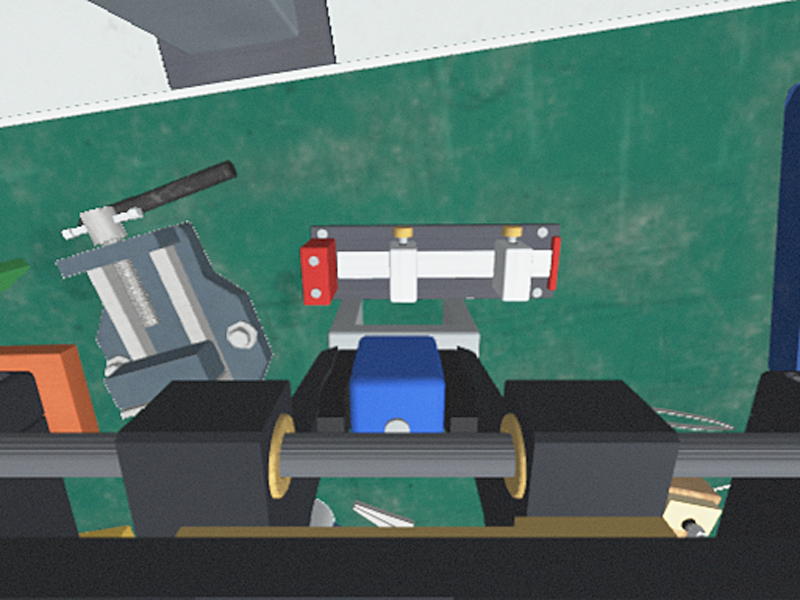

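The wrist view shows the rail parallel to the fingers' closing line. Stop top is at (319, 270), slider_1 top at (403, 275), slider_2 at (513, 272), and the held bridge front edge runs from (329, 332) to (480, 332).

Run:
```python
from h import *
s,f=pickle.load(open("w2.pkl","rb"))
R=rot(s);T=np.eye(4);T[:3,:3]=R;T[:3,3]=s["tool_pos"]
C=T@f["mount"]
F=dict(intrinsics=f["intrinsics"],R=C[:3,:3].T,t=-C[:3,:3].T@C[:3,3])
for n,p,z in[("brL",(329,333),192),("brR",(480,333),192),("s1 nearL",(390.5,302),50),("s1 nearR",(416.5,302),50),("s1 farL",(390.5,248),50),("s1 farR",(415,248),50),("stop nearR",(331,304),50),("stop farR",(336,240),50),("s2 nearL",(503,300),50),("s2 nearR",(531,300),50),("railTL",(312,226),8),("railTR",(559,224),8)]:
    X=ray(F,((p[0]+.5)*.64-.5,(p[1]+.5)*.64-.5),z); print(n,X.round(1),"tool xy",(R.T@(X-T[:3,3]))[:2].round(1))
```

```text
brL [446.7 246.7 192. ] tool xy [ 12.5 -25.4]
brR [455.1 305.5 192. ] tool xy [12.5 34. ]
s1 nearL [482.7 263.7  50. ] tool xy [-20.9  -3.4]
s1 nearR [485.4 282.7  50. ] tool xy [-20.9  15.8]
s1 farL [442.8 269.6  50. ] tool xy [19.4 -3.2]
s1 farR [445.2 286.9  50. ] tool xy [19.4 14.2]
stop nearR [477.9 219.9  50. ] tool xy [-22.5 -47.4]
stop farR [431.6 232.3  50. ] tool xy [ 25.2 -41.7]
s2 nearL [493.  346.1  50. ] tool xy [-19.4  79.6]
s2 nearR [495.9 366.5  50. ] tool xy [-19.4 100.2]
railTL [423.9 208.4   8. ] tool xy [ 29.3 -66.5]
railTR [450.5 403.8   8. ] tool xy [ 30.8 130.8]
```

>>> apply_moves([
  [0.3,0.1,4],
  [0.3,0.1,7.5],
  [0.3,0.1,8.5],
  [0.3,0.1,8.7],
  [0.3,0.1,8.7],
  [0.3,0.1,9.5],
  [0.3,0.1,10.1],
  [0.3,0.1,10.1],
], turn=[-0.4,-0.4,-0.4,-0.4,-0.4,-0.4,-0.4,-0.4])

```text
time: 6.7
tool_pos: [459.9, 271.9, 98.7]
tcp_rot: [-0.0, 0.067, 0.998, -0.0]
wrist_force: [0.9, -0.0, -2.1]
opening: 29.5
grip_force: 55.0
```

Run:
```python
from h import *; from rig import manip
s=manip.state();delta(s,(463,272,73),82.2); print(rot(s).T@s["wrist_force"])
```

```text
t 6.7 pos [459.85 271.88  98.7 ] yaw 82.33 delta cm [-0.313  0.055  2.57 ] turn 0.13 F [ 0.86 -0.01 -2.11] q5 -1.12
[-0.85160857  0.10517436  2.10488827]
```

>>> apply_moves([
  [0,0,1.0],
  [0,0,2.0],
  [0,0,2.6],
  [0,0,2.6],
  [0,0,2.6],
], turn=[0,0,0,0,0])

```text
time: 7.32
tool_pos: [460.3, 272.0, 73.3]
tcp_rot: [0.0, 0.067, 0.998, 0.0]
wrist_force: [0.4, -0.3, -2.0]
opening: 29.5
grip_force: 55.0
```

Run:
```python
from h import *; from rig import manip
s=manip.state();delta(s,(463,272,73),82.2); print(rot(s).T@s["wrist_force"])
```

```text
t 7.33 pos [460.25 272.03  73.32] yaw 82.33 delta cm [-0.273  0.034  0.032] turn 0.13 F [ 0.41 -0.3  -2.04] q5 -1.12
[-0.44330307 -0.24130329  2.03718459]
```

>>> apply_moves([
  [0,-0.2,0],
  [0,-0.4,0],
  [0,-0.6,0],
  [0,-0.8,0],
  [0,-1.0,0],
  [0,-1.2,0],
  [0,-1.3,0],
  [0,-1.4,0],
], turn=[0,0,0,0,0,0,0,0])

```text
time: 8.32
tool_pos: [458.4, 259.2, 73.1]
tcp_rot: [0.0, 0.067, 0.998, 0.001]
wrist_force: [-0.2, 9.0, -5.2]
opening: 29.8
grip_force: 55.0
```

Run:
```python
from h import *; from rig import manip
s=manip.state();delta(s,(463,272,73),82.2); print(rot(s).T@s["wrist_force"])
```

```text
t 8.32 pos [458.4  259.23  73.1 ] yaw 82.32 delta cm [-0.285  1.327  0.014] turn 0.12 F [-0.22  8.98 -5.23] q5 -1.15
[1.42367607 8.8584869  5.25763378]
```

>>> apply_moves([
  [0,-0.05,0],
  [0,-0.1,0],
  [0,-0.15,0],
  [0,-0.2,0],
  [0,-0.25,0],
  [0,-0.3,0],
], turn=[0,0,0,0,0,0])

```text
time: 9.07
tool_pos: [458.0, 256.3, 73.1]
tcp_rot: [0.0, 0.067, 0.998, 0.001]
wrist_force: [0.8, 7.6, -6.2]
opening: 29.3
grip_force: 55.0
```

>>> apply_moves([
  [0,0,0],
  [0,0,0],
], turn=[0,0])

```text
time: 9.32
tool_pos: [458.0, 256.2, 73.1]
tcp_rot: [0.0, 0.067, 0.998, 0.001]
wrist_force: [1.2, 7.9, -4.4]
opening: 29.5
grip_force: 55.0
```

Run:
```python
from h import *; from rig import manip
s=manip.state();delta(s,(463,272,73),82.2); print(rot(s).T@s["wrist_force"])
```

```text
t 9.32 pos [457.97 256.24  73.1 ] yaw 82.32 delta cm [-0.288  1.629  0.014] turn 0.12 F [ 1.23  7.93 -4.37] q5 -1.15
[-0.15790893  8.01617908  4.39552435]
```

>>> apply_moves([
  [0,-0.05,0],
  [0,-0.1,0],
  [0,-0.15,0],
  [0,-0.2,0],
], turn=[0,0,0,0])

```text
time: 9.82
tool_pos: [457.7, 254.3, 73.1]
tcp_rot: [0.0, 0.067, 0.998, 0.001]
wrist_force: [0.8, 8.3, -5.0]
opening: 29.5
grip_force: 55.0
```

>>> apply_moves([
  [0,-0.05,0],
  [0,-0.1,0],
], turn=[0,0])

```text
time: 10.07
tool_pos: [457.6, 253.3, 73.1]
tcp_rot: [0.0, 0.067, 0.998, 0.001]
wrist_force: [0.4, 8.9, -5.7]
opening: 29.4
grip_force: 55.0
```

>>> apply_moves([
  [0,-0.05,0],
  [0,-0.1,0],
], turn=[0,0])

```text
time: 10.32
tool_pos: [457.4, 252.3, 73.1]
tcp_rot: [0.0, 0.067, 0.998, 0.001]
wrist_force: [0.1, 7.5, -5.4]
opening: 29.6
grip_force: 55.0
```

Sliding takes about 8 N. I'll keep going in 1 mm steps.

>>> apply_moves([
  [0,-0.05,0],
  [0,-0.1,0],
], turn=[0,0])

```text
time: 10.58
tool_pos: [457.3, 251.3, 73.1]
tcp_rot: [0.0, 0.067, 0.998, 0.001]
wrist_force: [0.5, 8.5, -5.5]
opening: 29.5
grip_force: 55.0
```

>>> apply_moves([
  [0,-0.03,0],
  [0,-0.06,0],
], turn=[0,0])

```text
time: 10.82
tool_pos: [457.2, 250.7, 73.1]
tcp_rot: [0.0, 0.067, 0.998, 0.001]
wrist_force: [0.8, 7.2, -6.6]
opening: 29.2
grip_force: 55.0
```

>>> apply_moves([
  [0,-0.04,0],
  [0,-0.08,0],
], turn=[0,0])

```text
time: 11.08
tool_pos: [457.1, 249.9, 73.1]
tcp_rot: [0.0, 0.067, 0.998, 0.001]
wrist_force: [1.0, 7.8, -6.1]
opening: 29.5
grip_force: 55.0
```

>>> apply_moves([
  [0,-0.03,0],
  [0,-0.06,0],
], turn=[0,0])

```text
time: 11.32
tool_pos: [457.1, 249.3, 73.1]
tcp_rot: [0.0, 0.067, 0.998, 0.001]
wrist_force: [0.1, 8.7, -4.9]
opening: 29.6
grip_force: 55.0
```

>>> apply_moves([
  [0,-0.04,0],
  [0,-0.08,0],
], turn=[0,0])

```text
time: 11.58
tool_pos: [456.9, 248.5, 73.1]
tcp_rot: [0.0, 0.067, 0.998, 0.001]
wrist_force: [1.6, 8.1, -5.3]
opening: 29.6
grip_force: 55.0
```

>>> apply_moves([
  [0,-0.03,0],
  [0,-0.06,0],
], turn=[0,0])

```text
time: 11.82
tool_pos: [456.9, 248.2, 73.1]
tcp_rot: [0.0, 0.067, 0.998, 0.002]
wrist_force: [0.8, 10.5, -5.9]
opening: 29.3
grip_force: 55.0
```

Run:
```python
from h import *; from rig import manip
s=manip.state();delta(s,(463,272,73),82.2); print(rot(s).T@s["wrist_force"])
```

```text
t 11.82 pos [456.93 248.17  73.11] yaw 82.31 delta cm [-0.283  2.442  0.019] turn 0.11 F [ 0.77 10.5  -5.91] q5 -1.17
[ 0.6504681  10.48991897  5.94039268]
```

The force is rising while the tool slows, so the leg has reached the stop.

>>> apply_moves([
  [0,-0.02,0],
  [0,-0.04,0],
  [0,-0.04,0],
], turn=[0,0,0])

```text
time: 12.2
tool_pos: [456.9, 248.1, 73.2]
tcp_rot: [0.001, 0.067, 0.998, 0.002]
wrist_force: [-0.1, 11.2, -6.3]
opening: 29.5
grip_force: 55.0
```

>>> apply_moves([
  [0,-0.02,0],
  [0,-0.04,0],
  [0,-0.04,0],
], turn=[0,0,0])

```text
time: 12.58
tool_pos: [456.9, 248.0, 73.2]
tcp_rot: [0.001, 0.067, 0.998, 0.002]
wrist_force: [0.5, 14.0, -6.3]
opening: 29.4
grip_force: 55.0
```

>>> apply_moves([
  [0,0,0],
  [0,0,0],
  [0,0,0],
  [0,0,0],
  [0,0,0],
  [0,0,0],
], turn=[0,0,0,0,0,0])

```text
time: 13.32
tool_pos: [456.9, 248.0, 73.2]
tcp_rot: [0.001, 0.067, 0.998, 0.002]
wrist_force: [0.3, 13.7, -6.8]
opening: 29.7
grip_force: 55.0
```

Run:
```python
from h import *; from rig import manip
s=manip.state();delta(s,(463,272,73),82.2); print(rot(s).T@s["wrist_force"],s["ft_torque"],rot(s)[:,2])
```

```text
t 13.32 pos [456.93 248.04  73.21] yaw 82.31 delta cm [-0.28   2.455  0.033] turn 0.11 F [ 0.33 13.7  -6.79] q5 -1.17
[ 1.5145143  13.59337171  6.85251984] [ 2.48003894 -0.17249114 -0.03699823] [ 0.0015721   0.00448263 -0.99998872]
```

>>> apply_moves([
  [0,0.2,0],
  [0,0.5,0],
  [0,0.9,0],
  [0,1.18,0],
  [0,1.18,0],
  [0,1.18,0],
], turn=[0,0,0,0,0,0])

```text
time: 14.08
tool_pos: [458.1, 257.6, 73.1]
tcp_rot: [-0.0, 0.067, 0.998, -0.0]
wrist_force: [-0.4, 0.1, -2.5]
opening: 29.7
grip_force: 55.0
```

>>> apply_moves([
  [0,0,-0.5],
  [0,0,-2.0],
  [0,0,-4.0],
  [0,0,-5.0],
  [0,0,-5.0],
  [0,0,-5.0],
], turn=[0,0,0,0,0,0])

```text
time: 14.82
tool_pos: [457.9, 257.6, 122.6]
tcp_rot: [-0.001, 0.067, 0.998, -0.0]
wrist_force: [-0.5, 0.8, -2.6]
opening: 29.6
grip_force: 55.0
```

Run:
```python
from h import *; from rig import manip; import cv2
s=manip.state();u=np.array([np.cos(np.radians(82.2)),np.sin(np.radians(82.2))])
c=np.array([458.3,257.9])+96*u;delta(s,(c[0],c[1],123),82.2); print(rot(s).T@s["wrist_force"],c)
f=manip.grab_frame("wrist"); g=manip.grab_frame("top"); pickle.dump((s,f,g),open("w3.pkl","wb"))
p=g["pixels"][205:255,130:220,::-1]
cv2.imwrite("pics/m3.png",np.vstack([cv2.resize(f["pixels"][120:230,100:412,::-1],(780,275),interpolation=cv2.INTER_CUBIC),cv2.resize(p,(780,320),interpolation=cv2.INTER_CUBIC)]))
```

```text
t 14.82 pos [457.86 257.59 122.55] yaw 82.33 delta cm [-0.062  9.637 -0.049] turn 0.13 F [-0.48  0.75 -2.61] q5 -1.15
[0.5708933  0.68225    2.61179334] [471.32869495 353.01179269]
```

View pics/m3.png

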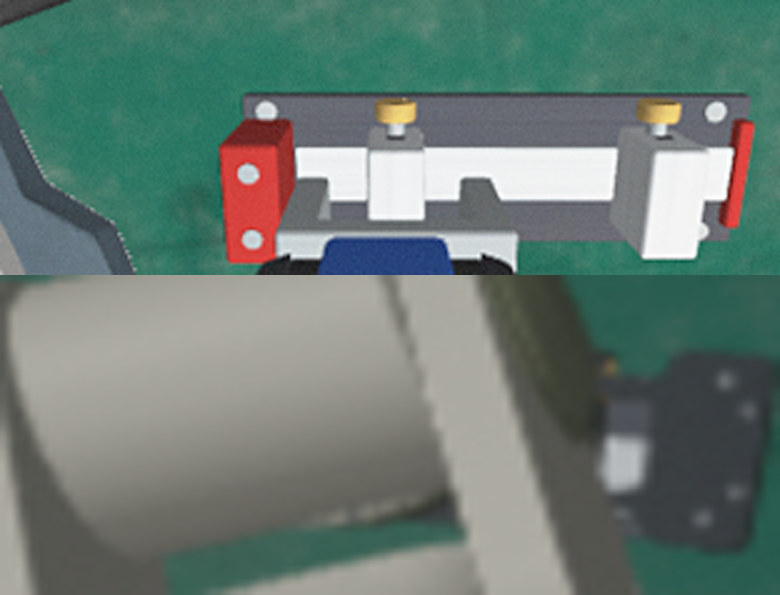

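Run:
```python
from h import *
s,f,_=pickle.load(open("w3.pkl","rb"))
R=rot(s);T=np.eye(4);T[:3,:3]=R;T[:3,3]=s["tool_pos"]
C=T@f["mount"]
F=dict(intrinsics=f["intrinsics"],R=C[:3,:3].T,t=-C[:3,:3].T@C[:3,3])
for n,p,z in[("s1 L",(370,150),50),("s1 R",(423,150),50),("s2 L",(651,153),50),("s2R",(706,153),50),("s2 nL",(641,258),50),("s2 nR",(697,258),50),("stopR",(292,121),50),("brL",(277,235),115.4),("brR",(517,235),115.4),("rail",(245,94),8),("rail",(748,94),8)]:
    X=ray(F,((p[0]+.5)*.4-.5+100,(p[1]+.5)*.4-.5+120),z); print(n,"tool xy",(R.T@(X-T[:3,3]))[:2].round(1))
```

```text
s1 L tool xy [15.9 -3.9]
s1 R tool xy [15.9 14. ]
s2 L tool xy [14.8 91. ]
s2R tool xy [ 14.8 109.5]
s2 nL tool xy [-23.7  91.8]
s2 nR tool xy [-23.7 111.6]
stopR tool xy [ 25.9 -29.7]
brL tool xy [ 12.1 -25.4]
brR tool xy [12.  33.7]
rail tool xy [ 27.2 -53.6]
rail tool xy [ 27.2 143.4]
```

Slider_1 sits centred between the legs and clear of them, at (396, 150–219). Slider_2 is at (675, 200), measured 96 mm further on as expected. I'll step over to it.

>>> apply_moves([
  [0,2,0],
  [0,5,0],
  [0,8,0],
  [0,9.6,0],
  [0,9.6,0],
  [0,9.6,0],
  [0,9.6,0.8],
  [0,9.6,1.8],
  [0,9.6,2.2],
  [0,9.6,2.2],
], turn=[0,0,0,0,0,0,0,0,0,0])

```text
time: 16.18
tool_pos: [470.8, 352.7, 100.7]
tcp_rot: [-0.0, 0.067, 0.998, -0.0]
wrist_force: [0.3, 0.0, -2.4]
opening: 29.6
grip_force: 55.0
```

Run:
```python
from h import *; from rig import manip
s=manip.state();delta(s,(471.3,353,73),82.2); print(rot(s).T@s["wrist_force"])
```

```text
t 16.18 pos [470.84 352.7  100.71] yaw 82.33 delta cm [-0.043  0.037  2.771] turn 0.13 F [ 0.26  0.02 -2.39] q5 -1.0
[-0.25844149  0.05746059  2.39163296]
```

>>> apply_moves([
  [0,0,1.0],
  [0,0,2.0],
  [0,0,2.75],
  [0,0,2.75],
  [0,0,2.75],
], turn=[0,0,0,0,0])

```text
time: 16.8
tool_pos: [471.1, 352.9, 73.8]
tcp_rot: [0.0, 0.067, 0.998, 0.0]
wrist_force: [1.2, 0.4, -2.8]
opening: 29.4
grip_force: 55.0
```

>>> apply_moves([
  [0,-0.2,0],
  [0,-0.5,0],
  [0,-0.7,0],
  [0,-0.9,0],
  [0,-1.1,0],
  [0,-1.3,0],
  [0,-1.5,0],
], turn=[0,0,0,0,0,0,0])

```text
time: 17.68
tool_pos: [469.1, 338.9, 73.7]
tcp_rot: [0.0, 0.067, 0.998, 0.001]
wrist_force: [0.5, 6.3, -3.9]
opening: 29.3
grip_force: 55.0
```

>>> apply_moves([
  [0,-0.2,0],
  [0,-0.4,0],
  [0,-0.6,0],
  [0,-0.8,0],
  [0,-1.0,0],
  [0,-1.2,0],
  [0,-1.4,0],
  [0,-1.6,0],
  [0,-1.8,0],
  [0,-2.0,0],
  [0,-2.2,0],
  [0,-2.3,0],
], turn=[0,0,0,0,0,0,0,0,0,0,0,0])

```text
time: 19.18
tool_pos: [466.0, 316.0, 73.7]
tcp_rot: [0.0, 0.067, 0.998, 0.001]
wrist_force: [0.6, 5.7, -4.2]
opening: 29.5
grip_force: 55.0
```

Run:
```python
from h import *; from rig import manip
s=manip.state();delta(s,(463.7,297.6,73.2),82.2); print(rot(s).T@s["wrist_force"])
```

```text
t 19.18 pos [466.05 316.04  73.7 ] yaw 82.33 delta cm [-0.014 -1.859  0.046] turn 0.13 F [ 0.62  5.65 -4.21] q5 -1.05
[0.14469969 5.67334212 4.2271239 ]
```

>>> apply_moves([
  [0,-0.15,0],
  [0,-0.3,0],
  [0,-0.45,0],
  [0,-0.6,0],
  [0,-0.75,0],
  [0,-0.9,0],
  [0,-1.05,0],
  [0,-1.2,0],
  [0,-1.3,0],
  [0,-1.4,0],
  [0,-1.45,0],
  [0,-1.5,0],
], turn=[0,0,0,0,0,0,0,0,0,0,0,0])

```text
time: 20.68
tool_pos: [464.0, 301.2, 73.7]
tcp_rot: [0.0, 0.067, 0.998, 0.001]
wrist_force: [1.4, 4.9, -4.5]
opening: 29.3
grip_force: 55.0
```

>>> apply_moves([
  [0,-0.04,0],
  [0,-0.08,0],
], turn=[0,0])

```text
time: 20.92
tool_pos: [463.9, 300.4, 73.7]
tcp_rot: [0.0, 0.067, 0.998, 0.001]
wrist_force: [0.3, 5.6, -5.1]
opening: 29.3
grip_force: 55.0
```

>>> apply_moves([
  [0,-0.03,0],
  [0,-0.06,0],
], turn=[0,0])

```text
time: 21.18
tool_pos: [463.8, 299.8, 73.7]
tcp_rot: [0.0, 0.067, 0.998, 0.001]
wrist_force: [0.8, 6.1, -5.4]
opening: 29.9
grip_force: 55.0
```

Run:
```python
from h import *; from rig import manip
s=manip.state();delta(s,(463.7,297.6,73.2),82.2); print(rot(s).T@s["wrist_force"])
```

```text
t 21.18 pos [463.84 299.79  73.67] yaw 82.33 delta cm [-0.015 -0.219  0.047] turn 0.13 F [ 0.83  6.08 -5.4 ] q5 -1.08
[-0.0119055   6.12164524  5.41199132]
```

Sliding takes about 5.8 N, with about 2 mm still to go.

>>> apply_moves([
  [0,-0.04,0],
  [0,-0.08,0],
], turn=[0,0])

```text
time: 21.42
tool_pos: [463.7, 299.0, 73.6]
tcp_rot: [0.0, 0.067, 0.998, 0.001]
wrist_force: [-0.3, 6.6, -4.8]
opening: 29.5
grip_force: 55.0
```

>>> apply_moves([
  [0,-0.025,0],
  [0,-0.05,0],
], turn=[0,0])

```text
time: 21.68
tool_pos: [463.7, 298.5, 73.7]
tcp_rot: [0.0, 0.067, 0.998, 0.001]
wrist_force: [0.4, 6.2, -5.1]
opening: 29.5
grip_force: 55.0
```

>>> apply_moves([
  [0,-0.02,0],
  [0,-0.04,0],
], turn=[0,0])

```text
time: 21.92
tool_pos: [463.6, 298.1, 73.7]
tcp_rot: [0.0, 0.067, 0.998, 0.001]
wrist_force: [-0.1, 5.3, -5.5]
opening: 29.8
grip_force: 55.0
```

>>> apply_moves([
  [0,-0.02,0],
  [0,-0.04,0],
], turn=[0,0])

```text
time: 22.18
tool_pos: [463.6, 297.8, 73.7]
tcp_rot: [0.0, 0.067, 0.998, 0.001]
wrist_force: [1.1, 7.8, -4.4]
opening: 29.6
grip_force: 55.0
```

>>> apply_moves([
  [0,-0.015,0],
  [0,-0.03,0],
], turn=[0,0])

```text
time: 22.42
tool_pos: [463.6, 297.8, 73.7]
tcp_rot: [0.0, 0.067, 0.998, 0.001]
wrist_force: [0.3, 8.5, -5.8]
opening: 29.5
grip_force: 55.0
```

>>> apply_moves([
  [0,-0.015,0],
  [0,-0.025,0],
  [0,-0.025,0],
], turn=[0,0,0])

```text
time: 22.8
tool_pos: [463.6, 297.8, 73.7]
tcp_rot: [0.0, 0.067, 0.998, 0.002]
wrist_force: [0.7, 9.3, -5.7]
opening: 29.5
grip_force: 55.0
```

>>> apply_moves([
  [0,0,0],
  [0,0,0],
  [0,0,0],
], turn=[0,0,0])

```text
time: 23.18
tool_pos: [463.6, 297.8, 73.7]
tcp_rot: [0.0, 0.067, 0.998, 0.002]
wrist_force: [0.6, 8.6, -6.4]
opening: 29.7
grip_force: 55.0
```

>>> apply_moves([
  [0,-0.012,0],
  [0,-0.012,0],
  [0,-0.012,0],
  [0,-0.012,0],
  [0,-0.012,0],
  [0,-0.012,0],
], turn=[0,0,0,0,0,0])

```text
time: 23.92
tool_pos: [463.6, 297.7, 73.7]
tcp_rot: [0.001, 0.067, 0.998, 0.002]
wrist_force: [0.5, 11.5, -5.3]
opening: 29.6
grip_force: 55.0
```

Run:
```python
from h import *; from rig import manip
s=manip.state();delta(s,(463.7,297.6,73.2),82.2); print(rot(s).T@s["wrist_force"])
```

```text
t 23.93 pos [463.59 297.72  73.74] yaw 82.32 delta cm [-0.012 -0.011  0.054] turn 0.12 F [ 0.55 11.51 -5.25] q5 -1.08
[ 0.99816073 11.45802823  5.29384448]
```

>>> apply_moves([
  [0,0.2,0],
  [0,0.5,0],
  [0,0.9,0],
  [0,1.13,0],
  [0,1.13,0],
  [0,1.13,0],
], turn=[0,0,0,0,0,0])

```text
time: 24.68
tool_pos: [464.8, 307.3, 73.6]
tcp_rot: [-0.0, 0.067, 0.998, -0.0]
wrist_force: [0.2, -1.1, -1.6]
opening: 29.5
grip_force: 55.0
```

>>> apply_moves([
  [0,0,-0.5],
  [0,0,-2.0],
  [0,0,-4.0],
  [0,0,-7.0],
  [0,0,-11.0],
  [0,0,-12.7],
  [0,0,-12.7],
  [0,0,-12.7],
], turn=[0,0,0,0,0,0,0,0])

```text
time: 25.68
tool_pos: [464.5, 307.2, 200.1]
tcp_rot: [-0.001, 0.067, 0.998, -0.0]
wrist_force: [0.3, -0.0, -2.2]
opening: 29.5
grip_force: 55.0
```

Run:
```python
from h import *; from rig import manip
s=manip.state();delta(s,(541,-122,200),-12.3); print(rot(s).T@s["wrist_force"])
```

```text
t 25.68 pos [464.46 307.21 200.13] yaw 82.33 delta cm [-1.3311e+01 -4.1516e+01  2.3000e-02] turn 94.63 F [ 0.33 -0.03 -2.25] q5 -1.07
[-0.32903516  0.01749172  2.24795088]
```

>>> apply_moves([
  [-1.33,-4.15,0],
  [-2.66,-8.3,0],
  [-4.0,-12.5,0],
  [-5.3,-16.6,0],
  [-6.7,-20.8,0],
  [-8.0,-24.9,0],
  [-9.3,-29.1,0],
  [-10.6,-33.2,0],
  [-12,-37.4,0],
  [-13.31,-41.5,0],
  [-13.31,-41.5,0],
  [-13.31,-41.5,0],
], turn=[10,20,30,40,50,60,70,80,90,94.6,94.6,94.6])

```text
time: 27.18
tool_pos: [541.0, -121.1, 199.9]
tcp_rot: [-0.001, 0.778, 0.628, -0.0]
wrist_force: [0.0, 0.5, -2.5]
opening: 29.3
grip_force: 55.0
```

Run:
```python
from h import *; from rig import manip; import cv2
s=manip.state();delta(s,(541,-122,76.5),-12.3); print(rot(s).T@s["wrist_force"])
g=manip.grab_frame("top"); 
cv2.imwrite("pics/m4.png",cv2.resize(g["pixels"][210:255,136:220,::-1],(800,429),interpolation=cv2.INTER_CUBIC))
pickle.dump(g,open("t4.pkl","wb"))
```

```text
t 27.18 pos [ 540.98 -121.06  199.89] yaw -12.23 delta cm [-0.101  0.044 12.339] turn 0.07 F [ 0.04  0.49 -2.52] q5 -0.22
[ 0.48402517 -0.05743762  2.52222616]
```

View pics/m4.png

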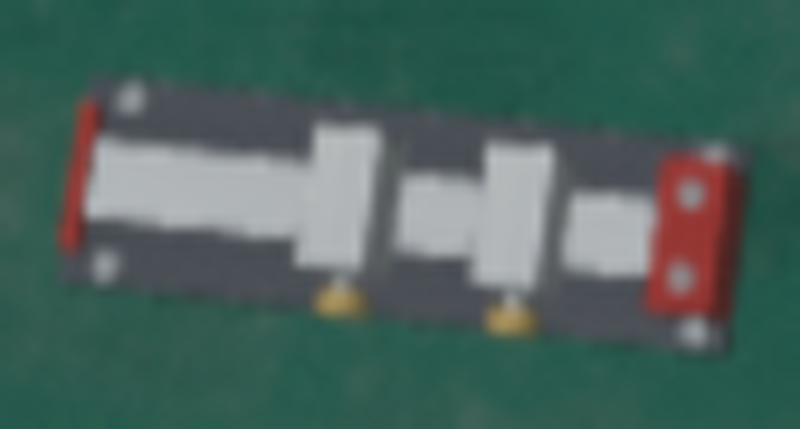

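The picture shows both gaps as set: slider_1 right edge (553) to stop left edge (662) is about 30 mm, and the sliders are about 50 mm apart (485 against 312). Next I lower the gauge onto the block.

>>> apply_moves([
  [0,0,4],
  [0,0,8],
  [0,0,11],
  [0,0,12.1],
  [0,0,12.1],
  [0,0,12.2],
  [0,0,12.2],
], turn=[0,0,0,0,0,0,0])

```text
time: 28.1
tool_pos: [541.8, -121.8, 79.6]
tcp_rot: [0.001, 0.779, 0.628, 0.0]
wrist_force: [0.3, 0.1, -3.4]
opening: 29.4
grip_force: 55.0
```

>>> apply_moves([
  [0,0,0.06],
  [0,0,0.12],
  [0,0,0.18],
  [0,0,0.18],
], turn=[0,0,0,0])

```text
time: 28.6
tool_pos: [541.4, -121.7, 76.8]
tcp_rot: [-0.0, 0.779, 0.628, -0.0]
wrist_force: [-0.2, 0.3, -2.6]
opening: 29.7
grip_force: 55.0
```

>>> apply_moves([
  [0,0,0.05],
  [0,0,0.1],
  [0,0,0.1],
], turn=[0,0,0])

```text
time: 28.98
tool_pos: [541.4, -121.7, 75.8]
tcp_rot: [-0.0, 0.779, 0.628, -0.0]
wrist_force: [-0.4, 0.7, -2.1]
opening: 29.9
grip_force: 55.0
```

>>> apply_moves([
  [0,0,0.03],
  [0,0,0.05],
  [0,0,0.05],
], turn=[0,0,0])

```text
time: 29.35
tool_pos: [541.4, -121.6, 75.3]
tcp_rot: [-0.0, 0.779, 0.628, -0.0]
wrist_force: [-0.8, -1.0, -2.3]
opening: 29.6
grip_force: 55.0
```

>>> apply_moves([
  [0,0,0.03],
  [0,0,0.05],
  [0,0,0.05],
], turn=[0,0,0])

```text
time: 29.72
tool_pos: [541.5, -121.7, 75.1]
tcp_rot: [0.0, 0.779, 0.628, 0.0]
wrist_force: [-0.6, 1.1, 2.3]
opening: 29.5
grip_force: 55.0
```

>>> apply_moves([
  [0,0,0.03],
  [0,0,0.05],
  [0,0,0.05],
], turn=[0,0,0])

```text
time: 30.1
tool_pos: [541.6, -121.7, 75.0]
tcp_rot: [0.0, 0.779, 0.628, 0.0]
wrist_force: [-1.5, 0.8, 6.6]
opening: 29.3
grip_force: 55.0
```

Contact with the block at the expected height (75.1). I'll release and lift.

>>> apply_moves([
  [0,0,-0.05],
  [0,0,-0.05],
  [0,0,-0.05],
  [0,0,-0.05],
  [0,0,-0.05],
  [0,0,-0.05],
  [0,0,-0.05],
  [0,0,-0.05],
], turn=[0,0,0,0,0,0,0,0], hand=100)

```text
time: 31.1
tool_pos: [541.4, -121.7, 74.9]
tcp_rot: [0.0, 0.779, 0.628, 0.0]
wrist_force: [0.1, -0.4, 0.5]
opening: 87.8
grip_force: 0.0
```

>>> apply_moves([
  [0,0,-1],
  [0,0,-3],
  [0,0,-6],
  [0,0,-10],
  [0,0,-13],
  [0,0,-13],
  [0,0,-13],
], turn=[0,0,0,0,0,0,0])

```text
time: 31.98
tool_pos: [541.0, -121.5, 204.2]
tcp_rot: [-0.001, 0.779, 0.628, -0.0]
wrist_force: [-0.4, 1.0, -0.2]
opening: 88.0
grip_force: 0.0
```

Run:
```python
from rig import manip; import cv2,numpy as np
f=manip.grab_frame("wrist");g=manip.grab_frame("side")
cv2.imwrite("pics/m5.png",np.hstack([cv2.resize(x["pixels"][:,:,::-1],(400,300)) for x in(f,g)]))
```

```text
(no output)
```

View pics/m5.png

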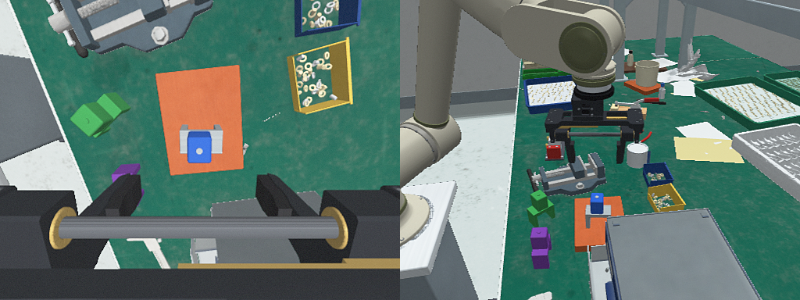

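The gauge stands upright and released on the orange block, at (200, 145) in the wrist view, and the tin and yellow bin are where they were.

```bash
python3 -c "
from rig import manip; print(manip.job_done())"
```

```text
the job is handed in; nothing more can be done
None
```

The job is handed in at about 32 s: both sliders were drawn up to about 30 mm gaps by force and camera checks, the gauge stands released on the orange block, and the tin and bin were not touched; the hand-in returned no verdict.

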